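# File a second card box behind the ratchet jaw

## Task

File the loose card box that stands in front of the rack. Press down the red release paddle on the rack's sliding jaw and, keeping it pressed, push the jaw back along its bar right to the end stop; then push the loose box straight in beside the filed one until it stops against the bar, and push the jaw up snugly against the two boxes. Do it all by touching and pushing: lift nothing, tip nothing, and leave the other things on the desk where they are.

Things in the scene. Friction and masses are not known exactly. Their poses are not given: they have to be found in the camera images.
- rack: Filing rack fixed to the worktop. Origin on the worktop under the middle line of its steel bar; x to the back (away from the robot), y left along the bar, z up. Bar: 20 mm thick, 425 long, 22 to 46 mm high, with saw teeth (5 mm high, 7 mm pitch) on top; boxes stand on the worktop and stop against its front face, x = -10 mm. Dark fixed end plate, 98 mm high, inner face at y = +191 mm.
- end_stop (a point): Middle of the inner side of the dark end stop block (14 mm wide, 54 mm high) at the right end of the bar, 34 mm above the worktop; rack y = -220 mm.
- jaw (a joint): Travel of the jaw in m: 0 as found (at the filed box), growing to the right (rack -y), 0.190 at the end stop, about 0.151 when tight on two boxes. It can be pushed left (closing) at any time, clicking over the teeth with 3 to 7 N. It moves right, with about 2 N, only while the red paddle is held down; otherwise the pawl catches in the next tooth.
- jaw_face (a point): Point on the jaw's rubber clamping face (looks to rack +y), 53 mm high, 51 mm in front of the bar's middle line; moves with the jaw. Behind it (rack -y) come the dark jaw plate (9 mm with the rubber, top 108 mm high), a channel 50 mm wide, and the outer cheek (6 mm, top 100 mm high). Plate and cheek reach 86 mm in front of the bar's middle line.
- paddle (a point): Middle of the red release paddle's top, 76 mm high when up, 34 mm to the rack -y side of jaw_face, 60 mm before the bar's middle line. Paddle 48 (x) by 44 mm (y), in the jaw's channel, which is open above and in front: fingertips in it can push the cheek (right) or plate (left). Here the ratchet frees at about 8 mm down, bottoms at 12 mm; 2 to 5 N; springs back up.
- release (a joint): Angle of the red release paddle in rad: 0 up, ratchet free above about 0.22, 0.34 at the bottom stop. It also flicks to about 0.22 as the pawl clicks over the teeth while the jaw is pushed left.
- box_in: The filed card box: grey, 100 (x) by 152 (y) by 81 mm high, lid closed, about 0.45 kg, standing loose in the rack between the fixed end and the jaw (a third such box, by the back wall, has no part in this). Origin in the middle of its underside, x to its back, z up.
- box_new: The loose card box to file, same make: grey, 100 (x) by 152 (y) by 81 mm high, 0.3 to 0.65 kg, slides with 1 to 3 N. The lid's rim overhangs the front by 4 mm above 65 mm height. It stands in front of the jaw, roughly square to the rack, before the gap that the opened jaw leaves. Origin in the middle of its underside, x to its back; home against the bar it is at rack x = -59 mm.
- stapler: Bystander: black desk stapler, 38 x 144 x 46 mm, loose on the left; origin under its middle.
- staple_carton: Bystander: small beige carton, 34 x 60 x 19 mm, loose on the left; origin under its middle.
- eraser: Bystander: blue and white eraser, 22 x 54 x 12 mm, loose at the front left; origin under its middle.
- glue_stick: Bystander: standing glue stick, 24 mm across, 88 mm high, loose on the right; origin under its middle.
- binder_clip: Bystander: black binder clip, 32 x 42 x 24 mm, loose on the right; origin under its middle.
- highlighter: Bystander: teal highlighter lying flat, 20 x 130 x 18 mm, loose at the front right; origin under its middle.

How it is judged:
On the way, in this order (a step that is already met when the one before it is completed fails the run):
1. the red release paddle is pressed down (value of joint release above 0.2 rad), for 0.1 s.
2. the jaw is pushed back to the end stop (within 8 mm) (value of joint jaw above 0.182 m), for 0.2 s.
3. the loose box is pushed in against the bar (within 11 mm), beside the filed box (x of box_new in the frame of rack above -0.07 m and y of box_new in the frame of rack below 0 m), for 0.2 s.
At the end, for the whole second after the job is handed in: Both boxes stand flat in the rack, square to it within 0.08 rad; the new box is within 11 mm of the bar, next to the filed box; the jaw is closed up on them with no more than about 11 mm of play left in the row; the paddle is let go; all at rest (all of step 3 and y of box_new in the frame of rack above -0.052 m and x of box_in in the frame of rack above -0.076 m and y of box_in in the frame of rack above 0.1 m and angle between the x axis of each of box_new, box_in and the x axis of rack, either way round below 0.08 rad and height (world z) of each of box_new, box_in below 0.004 m and value of joint jaw between 0.14 and 0.1625 m and value of joint release below 0.25 rad and linear speed of box_new below 0.02 m/s); the robot touches nothing.
It fails at once if a card box is lifted or tipped (height (world z) of any of box_new, box_in above 0.012 m or angle between any of box_new, box_in's own z axis and vertical above 0.2 rad).
It fails at once if another thing on the desk is moved by more than 20 mm (distance of any of stapler, staple_carton, eraser, glue_stick, binder_clip, highlighter from where it was at the start of the episode above 0.02 m).
It fails at once if another thing on the desk is lifted (height (world z) of any of stapler, staple_carton, eraser, glue_stick, binder_clip, highlighter above 0.02 m).
It also fails if it takes over 61 s, if anything falls off the work surface, if the arm or the gripper's body presses on something with over 40 N, if the wrist force passes 120 N, or if a joint passes its speed limit or range.

## Robot

A 6-joint arm with a two-finger parallel gripper is mounted at the origin on a cart in front of the work surface, level with it; the furniture and walls round the work are solid. World frame = base frame: x ahead of the robot, y to its left, z up, the work surface at z = 0. Lengths are in m, angles in rad, forces in N, time in s.
With the tool pointing down it reaches from about 0.275 to 0.85 m from the base axis. Payload 5.2 kg.
Tool frame: the origin (TCP) lies midway between the tips of the shut fingers; the grasp point (between the pads) lies 19 mm behind it; z points along the fingers, y is the line along which they close (so a half turn about z gives the same grasp; the last joint's range is limited). The gripper opens to 85 mm and grips with 20 to 120 N. Pads are 22 mm wide; open, the fingers measure 114 mm over their backs; the gripper's body (76 mm by 85 mm) begins 54 mm behind the grasp point. The pads swing forward as they close: fully open they stand 13 mm farther back than shut.
Start: joints at [-1.322, 0.259, 1.535, -0, 1.348, -0.203], TCP at [0.24, -0.495, 0.231] pointing down, gripper open.
Joint ranges: [-3.14, 3.14], [-0.91, 2.08], [0.19, 2.58], [-1.22, 4.36], [0.22, 2.71], [-3.12, 3.12]. Speed limits (rad/s): [2.57, 2.57, 3.14, 3.14, 3.14, 3.14].

## Interface

Orientations are given as a unit quaternion [w, x, y, z].
In Python, from plant import * gives the robot as it stands. Calls block until the motion is done:
- move_to(position, orientation): joint-space move of the TCP to a pose.
- move_linear(position, orientation=None, feed=0.15, max_force=None): straight line of the TCP; orientation=None keeps the orientation; feed is the mean speed in m/s. With max_force (N) it stops when the force on the tool has changed by that much, and returns True; else False.
- set_joints(angles): joint-space move.
- command_gripper(opening, strength=None): opening from 0.0 (shut) to 1.0 (fully open); strength is the grip in N (None keeps the last); returns when the fingers have stopped.
- hold(seconds).
- solve_ik(position, orientation): joint angles nearest the present ones, or None.
- observe(): the state.
- grab_frame(name): name is "side" or "top"; returns the picture (420x560x3 uint8, blue, green, red); there is no depth.
- camera_model(name): a dict with "intrinsics" (3x3 intrinsics, pixels), "distortion" ([k1, k2, p1, p2, k3] as OpenCV has them; the pictures are not rectified), "camera_from_world" (4x4, takes a point from world to camera coordinates). Camera axes: x right, y up, looking along -z (the intrinsics and any distortion apply to the point x, -y, -z); pixel columns grow to the right and rows downward; lengths in m; the calibration is good to about 2 mm. A picture is of the moment at which its call begins. camera_model takes no time and is no camera call.
A pose or a line that the arm cannot do raises Unreachable and nothing moves.
- sign_off(): hands the job in; it is judged then, once.
The state is a dict: "time": time; "joint_pos": joint angles; "joint_velocities": joint speeds; "tau": joint torques, N m; "tool_pos": TCP position; "tool_rot": TCP orientation; "force": force on the tool from outside, world axes, zero at the start; "moment": the same for the moment, N m; "finger_gap": opening from 0.0 (shut) to 1.0 (fully open); "finger_force": force on a finger pad.
Only numpy, scipy, OpenCV 4.12 (cv2) and the standard library are available. Lean on these libraries where they do the work, as an engineer would, in place of code of your own. Each camera call takes 0.05 s, during which the arm holds its last target. There are 200 camera calls.

## Working session

There is one attempt and no reset: what is moved stays moved. The work goes in short steps, each a Python script; the robot and the scene stay as the last script left them, time stands still between calls to the robot, and variables do not carry over. Pictures are saved under pics/ and viewed, at most 10 in all, crops included, and the job is handed in when it is done.

```bash
mkdir -p pics; ls
python3 - <<'E'
from plant import *
import cv2
for n in("top","side"):
    cv2.imwrite(f"pics/{n}0.png",cv2.resize(grab_frame(n),(800,600),interpolation=cv2.INTER_CUBIC))
    m=camera_model(n);print(m)
s=observe();print(s)
E
```

```text
pics
{'intrinsics': array([[432.25288538,   0.        , 278.48453441],
       [  0.        , 432.25288538, 206.8496431 ],
       [  0.        ,   0.        ,   1.        ]]), 'distortion': array([-0.05327726,  0.        ,  0.        ,  0.        ,  0.        ]), 'camera_from_world': array([[ 0.00707684, -0.9996993 , -0.02347827,  0.02244137],
       [ 0.99406737,  0.00448474,  0.10867356, -0.51262006],
       [-0.10853559, -0.02410804,  0.9938002 , -1.12991738],
       [ 0.        ,  0.        ,  0.        ,  1.        ]])}
{'intrinsics': array([[393.61013385,   0.        , 279.53246035],
       [  0.        , 393.61013385, 212.1973536 ],
       [  0.        ,   0.        ,   1.        ]]), 'distortion': array([-0.03275603,  0.        ,  0.        ,  0.        ,  0.        ]), 'camera_from_world': array([[ 0.99960075, -0.02820713,  0.00164226, -0.54319792],
       [ 0.01727749,  0.65619934,  0.75438977, -0.07719421],
       [-0.02235682, -0.7540602 ,  0.6564247 , -1.1636165 ],
       [ 0.        ,  0.        ,  0.        ,  1.        ]])}
{'time': 0.1, 'joint_pos': array([-1.32179294e+00,  2.59282282e-01,  1.53596280e+00, -6.85961346e-07,
        1.34799624e+00, -2.02812779e-01]), 'joint_velocities': array([-0.000131  , -0.00011624, -0.00146722,  0.00077241,  0.00222496,
        0.00075497]), 'tau': array([ 4.06162144e-03, -4.46969426e+01, -2.91246450e+01, -2.97302381e-05,
        6.24574895e-03, -1.68046176e-05]), 'tool_pos': array([ 0.24002732, -0.49434201,  0.23055563]), 'tool_rot': array([-8.24107267e-04,  9.74590758e-01,  2.23991462e-01, -1.93709218e-05]), 'force': array([0.90018373, 0.29452746, 0.17655499]), 'moment': array([-0.02335695,  0.00360771,  0.01816704]), 'finger_force': 0.0, 'finger_gap': 0.9974089514173027}
```

View pics/top0.png

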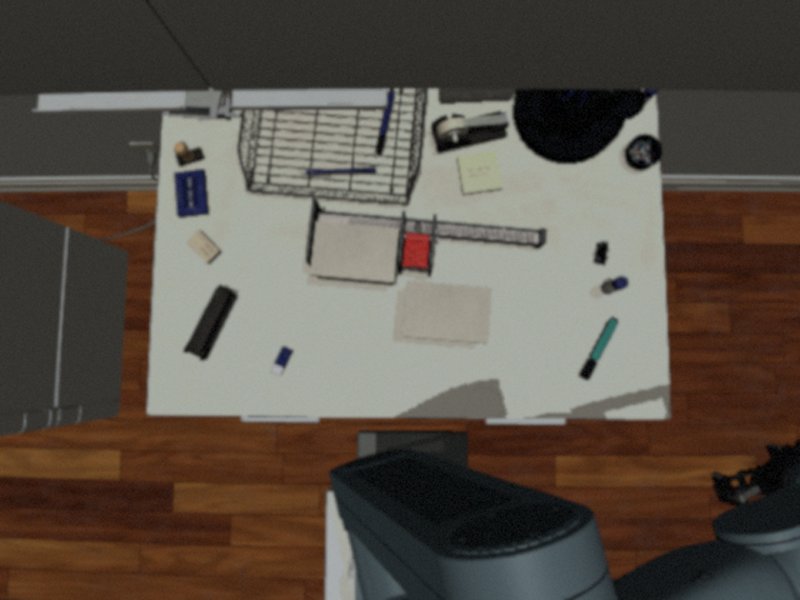

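View pics/side0.png

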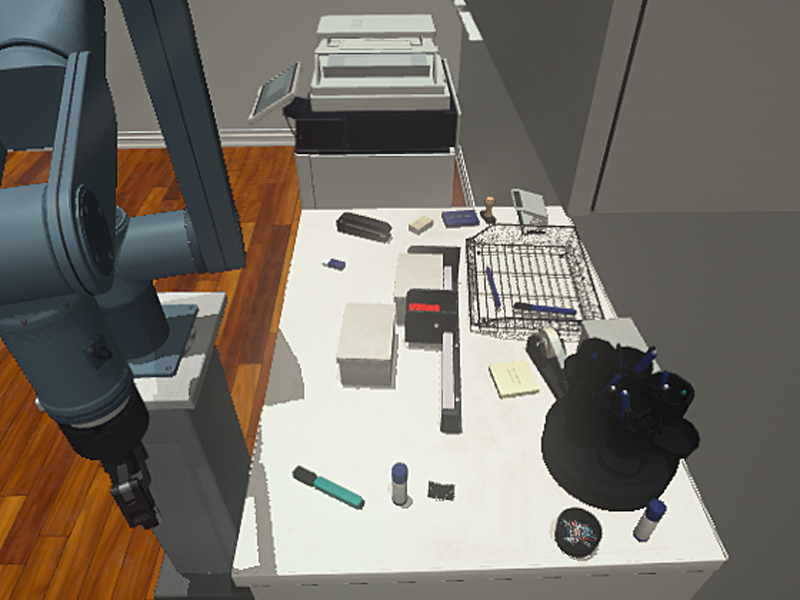

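The top view shows the rack's end plate near (313,230), jaw and paddle (416,252), end stop (541,238) and loose box (443,312), in 800x600 pixels. In the side view the path to the jaw is clear. I'll enlarge both next.

Run:
```python
from plant import *
import cv2
t=grab_frame("top")[130:250,205:395]; s=grab_frame("side")[165:310,225:335]
cv2.imwrite("pics/tc.png",cv2.resize(t,None,fx=4.2,fy=4.2,interpolation=cv2.INTER_CUBIC))
cv2.imwrite("pics/sc.png",cv2.resize(s,None,fx=4,fy=4,interpolation=cv2.INTER_CUBIC))
```

```text
(no output)
```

View pics/tc.png

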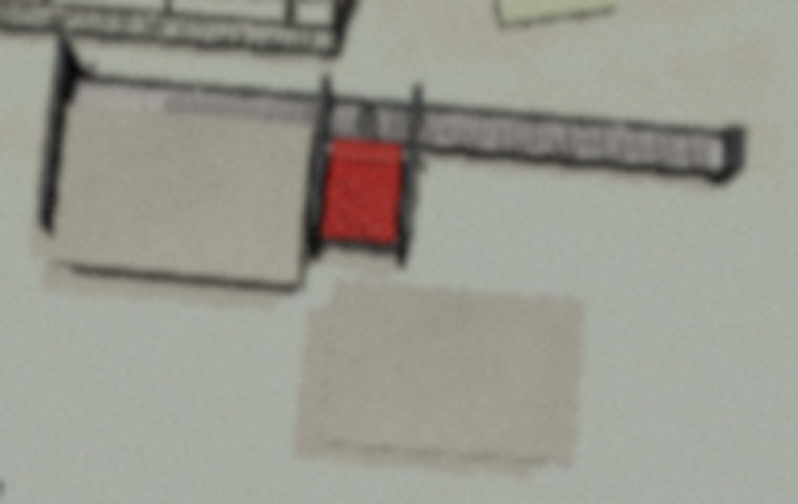

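View pics/sc.png

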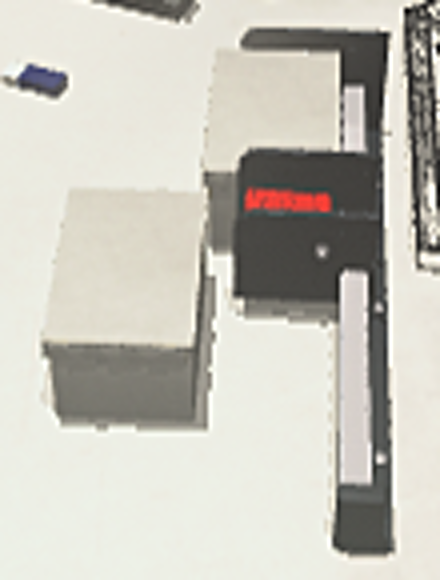

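```bash
cat > h.py <<'E'
from plant import *
import numpy as np, cv2
def proj(n,P):
    m=camera_model(n);T=m["camera_from_world"];P=np.atleast_2d(P)
    C=P@T[:3,:3].T+T[:3,3];C=C*[1,-1,-1]
    return cv2.projectPoints(C,np.zeros(3),np.zeros(3),m["intrinsics"],m["distortion"])[0][:,0]
def ray(n,uv,z):
    m=camera_model(n);T=m["camera_from_world"]
    a=cv2.undistortPoints(np.array(uv,float).reshape(-1,1,2),m["intrinsics"],m["distortion"])[:,0]
    d=np.c_[a[:,0],-a[:,1],-np.ones(len(a))]@T[:3,:3];c=-T[:3,:3].T@T[:3,3]
    return c+d*((np.asarray(z)-c[2])/d[:,2])[:,None]
tc=lambda p:(205+p[0]/4.2,130+p[1]/4.2)
sc=lambda p:(225+p[0]/4,165+p[1]/4)
def pose(p,L):
    L=np.asarray(L,float);c,s=np.cos(p[2]),np.sin(p[2])
    return np.c_[p[0]+c*L[:,0]-s*L[:,1],p[1]+s*L[:,0]+c*L[:,1],L[:,2]]
E
python3 - <<'E'
from h import *
from scipy.optimize import least_squares
np.set_printoptions(precision=3,suppress=True)
def fit(name,obs):
    f=lambda p:np.concatenate([(proj(n,pose(p,[L]))[0]-(tc if n=="top" else sc)(q)) for n,L,q in obs])
    r=least_squares(f,[.6,0,-.05],loss="soft_l1");print(name,r.x);print(r.fun.reshape(-1,2));return r.x
j=.038
R=fit("rack",[("top",(-.036,j-.012,.076),(330,140)),("top",(-.036,j-.056,.076),(404,143)),("top",(-.084,j-.056,.076),(396,243)),("top",(-.084,j-.012,.076),(320,238)),
("side",(-.01,-.220,.054),(342,485)),("side",(.01,-.220,.054),(371,485)),("side",(-.086,j-.065,.1),(243,213)),("side",(-.086,j,.108),(250,150)),("top",(-.086,j-.0,.108),(314,256)),("top",(-.086,j-.065,.1),(403,263)),
("top",(0,-.234,.054),(743,147))])
B=fit("new",[("top",(.05,.076,.081),(333,282)),("top",(.05,-.076,.081),(583,298)),("top",(-.052,-.076,.081),(572,466)),
("side",(-.052,.076,.081),(70,190)),("side",(.05,.076,.081),(205,193)),("side",(-.052,-.076,.081),(43,343)),("side",(.05,-.076,.081),(197,350)),("side",(-.05,-.076,0),(60,418)),("side",(.05,-.076,0),(195,427))])
F=fit("in",[("top",(-.052,-.076,.081),(300,287)),("side",(.05,.076,.081),(338,55)),("side",(-.052,.076,.081),(222,50)),("side",(-.052,-.076,.081),(205,170)),("side",(-.05,-.076,0),(212,248))])
c,s=np.cos(R[2]),np.sin(R[2]);Ri=np.array([[c,s],[-s,c]])
for X in(B,F):print(Ri@(X[:2]-R[:2]),X[2]-R[2])
for L in([0,191e-3,0],[0,-.22,0],[-.06,.004,0],[-.06,-.186,0],[-.059,-.037,0]):print(L,pose(R,[L])[0])
# bystanders, top 800px
print(ray("top",np.array([(283,360),(600,285),(600,250),(600,348),(212,322),(204,247),(645,152),(587,377)])*.7,[.012,.08,.02,.018,.04,.02,.05,.018]))
E
```

```text
rack [ 0.644 -0.018 -0.096]
[[ 0.235  4.073]
 [-0.492  5.01 ]
 [-0.402 -0.572]
 [ 0.721 -1.064]
 [-0.069 -0.287]
 [ 0.855  0.155]
 [-1.43  -0.132]
 [-1.812 -1.594]
 [-2.889 -7.046]
 [ 1.629 -5.663]
 [ 1.288  0.397]]
new [ 0.48  -0.064 -0.067]
[[ 0.328 -1.209]
 [ 0.141 -0.823]
 [ 0.413 -0.915]
 [-1.391 -0.837]
 [ 0.286 -0.638]
 [-1.234 -0.598]
 [-0.342 -1.167]
 [-2.549  1.222]
 [ 0.392  0.132]]
in [ 0.593  0.101 -0.097]
[[-0.234 -1.869]
 [ 1.859 -0.356]
 [-1.057 -0.441]
 [-0.381  0.249]
 [-1.357  1.048]]
[-0.158 -0.061] 0.02938518086225385
[-0.062  0.114] -6.502779335124109e-05
[0, 0.191, 0] [0.662 0.172 0.   ]
[0, -0.22, 0] [ 0.622 -0.237  0.   ]
[-0.06, 0.004, 0] [ 0.584 -0.008  0.   ]
[-0.06, -0.186, 0] [ 0.566 -0.198  0.   ]
[-0.059, -0.037, 0] [ 0.581 -0.049  0.   ]
[[ 0.39   0.242  0.012]
 [ 0.527 -0.338  0.08 ]
 [ 0.602 -0.358  0.02 ]
 [ 0.416 -0.354  0.018]
 [ 0.46   0.372  0.04 ]
 [ 0.606  0.401  0.02 ]
 [ 0.785 -0.441  0.05 ]
 [ 0.362 -0.328  0.018]]
```

Run:
```python
from h import *
from scipy.optimize import least_squares
np.set_printoptions(precision=3,suppress=True)
j=.038
obs=[("top",(-.036,j-.012,.076),(330,140)),("top",(-.036,j-.056,.076),(404,143)),("top",(-.084,j-.056,.076),(396,243)),("top",(-.084,j-.012,.076),(320,238)),
("side",(-.01,-.220,.054),(342,485)),("side",(.01,-.220,.054),(371,485)),("side",(-.086,j-.065,.1),(243,213)),("side",(-.086,j,.108),(250,150)),
("top",(.01,-.2,.046),(690,131)),("top",(-.01,-.234,.054),(720,180)),("top",(.01,-.234,.054),(743,130)),("top",(-.01,-.2,.046),(690,168)),("side",(.01,-.1,.046),(366,272)),("side",(-.01,-.1,.046),(341,272))]
f=lambda p:np.concatenate([(proj(n,pose(p,[L]))[0]-(tc if n=="top" else sc)(q)) for n,L,q in obs])
r=least_squares(f,[.6,0,-.05],loss="soft_l1");R=r.x;print(R);print(r.fun.reshape(-1,2))
for L in([-.086,j,.108],[-.086,j,0.02],[-.086,j-.065,.1],[-.086,j-.065,0.02]):
  for n,k,o in(("top",4.2,(205,130)),("side",4,(225,165))): print(L,n,(proj(n,pose(R,[L]))[0]-o)*k)
print("paddle red ctr",ray("top",[tc((362,191))],[.076]))
```

```text
[ 0.646 -0.017 -0.113]
[[-0.27   3.105]
 [-1.031  4.314]
 [-1.248 -1.309]
 [-0.09  -2.075]
 [-0.733 -0.702]
 [ 0.181 -0.153]
 [-0.818 -0.685]
 [-0.854 -2.08 ]
 [ 0.457  0.333]
 [ 5.985 -3.105]
 [ 1.2    1.408]
 [-0.257 -1.14 ]
 [ 1.764 19.58 ]
 [ 0.578 19.116]]
[-0.086, 0.038, 0.108] top [298.352 221.711]
[-0.086, 0.038, 0.108] side [246.584 141.679]
[-0.086, 0.038, 0.02] top [302.319 244.057]
[-0.086, 0.038, 0.02] side [245.006 232.117]
[-0.086, -0.027000000000000003, 0.1] top [406.126 236.289]
[-0.086, -0.027000000000000003, 0.1] side [239.728 210.262]
[-0.086, -0.027000000000000003, 0.02] top [402.419 255.653]
[-0.086, -0.027000000000000003, 0.02] side [238.545 292.832]
paddle red ctr [[ 0.589 -0.008  0.076]]
```

```bash
cat >> h.py <<'E'
R=np.array([.646,-.018,-.10])
Q=[0,np.cos(-.05),np.sin(-.05),0]
W=lambda x,y,z:pose(R,[(x,y,z)])[0]
def loc():
    s=observe();d=s["tool_pos"][:2]-R[:2];c,n=np.cos(R[2]),np.sin(R[2])
    f=s["force"];print("t %.1f rack xy %.4f %.4f z %.4f F rack %.1f %.1f %.1f"%(s["time"],c*d[0]+n*d[1],-n*d[0]+c*d[1],s["tool_pos"][2],c*f[0]+n*f[1],-n*f[0]+c*f[1],f[2]))
E
python3 - <<'E'
from h import *
command_gripper(0.0)
move_to(W(-.063,.004,.2),Q);loc()
move_linear(W(-.063,.004,.095),feed=.15);loc()
print(move_linear(W(-.063,.004,.060),feed=.03,max_force=9));loc()
cv2.imwrite("pics/p1.png",np.vstack([cv2.resize(grab_frame("top")[130:250,205:395],None,fx=2.4,fy=2.4),cv2.resize(grab_frame("side")[165:285,205:395],None,fx=2.4,fy=2.4)]))
E
```

```text
t 3.1 rack xy -0.0629 0.0031 z 0.2001 F rack -0.3 0.1 -1.4
t 4.0 rack xy -0.0623 0.0037 z 0.0958 F rack -0.1 -0.1 1.2
True
t 4.9 rack xy -0.0637 0.0040 z 0.0655 F rack -2.1 -0.4 7.2
```

View pics/p1.png

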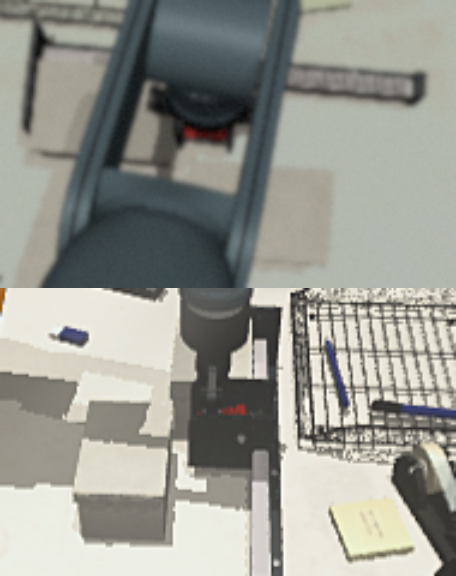

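The tips are in the channel between plate and cheek, pressing the red paddle, which is about 10.5 mm down with 7 N on it. Next I drag it right.

Run:
```python
from h import *
move_linear(W(-.063,.004,.0640),feed=.03);loc()
print(move_linear(W(-.063,-.05,.0640),feed=.04,max_force=18));loc()
print(move_linear(W(-.063,-.205,.0640),feed=.06,max_force=22));loc()
```

```text
t 5.2 rack xy -0.0635 0.0040 z 0.0652 F rack -7.2 -0.6 13.4
False
t 6.7 rack xy -0.0629 -0.0500 z 0.0653 F rack -5.9 0.8 13.4
True
t 9.0 rack xy -0.0626 -0.1951 z 0.0651 F rack -0.1 2.6 6.1
```

Run:
```python
from h import *
print(move_linear(W(-.063,-.205,.0640),feed=.03,max_force=15));loc()
hold(.25);loc()
cv2.imwrite("pics/p2.png",np.vstack([cv2.resize(grab_frame("top")[130:250,205:395],None,fx=2.4,fy=2.4),cv2.resize(grab_frame("side")[165:310,205:395],None,fx=2.0,fy=2.0)[:,:456] if 0 else cv2.resize(grab_frame("side")[190:310,205:395],None,fx=2.4,fy=2.4)]))
```

```text
True
t 9.2 rack xy -0.0626 -0.1949 z 0.0652 F rack 0.0 3.2 5.7
t 9.5 rack xy -0.0627 -0.1950 z 0.0652 F rack -0.2 2.3 4.9
```

View pics/p2.png

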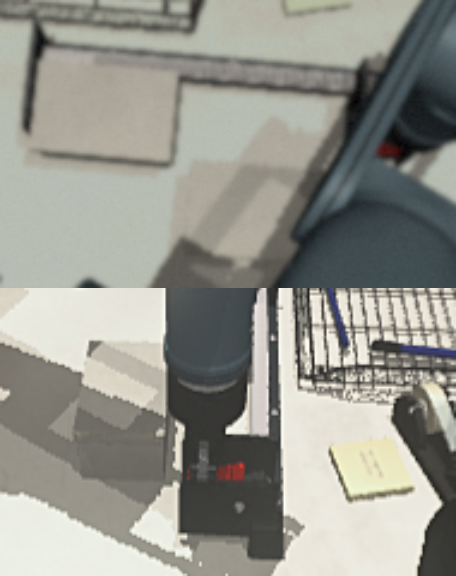

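The jaw's cheek is against the end stop block, and the loose box hasn't moved. Next I push the box in with open fingers on its front rim.

Run:
```python
from h import *
move_linear(W(-.063,-.194,.17),feed=.2)
command_gripper(1.0)
move_to(W(-.25,-.059,.17),Q);loc()
move_linear(W(-.25,-.059,.042),feed=.15);loc()
print(move_linear(W(-.20,-.059,.042),feed=.05,max_force=15));loc()
print(move_linear(W(-.115,-.059,.042),feed=.05,max_force=15));loc()
hold(.25);loc()
cv2.imwrite("pics/p3.png",np.vstack([cv2.resize(grab_frame("top")[130:250,205:395],None,fx=2.4,fy=2.4),cv2.resize(grab_frame("side")[190:310,205:395],None,fx=2.4,fy=2.4)]))
```

```text
t 11.9 rack xy -0.2483 -0.0598 z 0.1708 F rack 0.8 -0.1 -0.1
t 12.9 rack xy -0.2492 -0.0594 z 0.0423 F rack -0.4 -0.8 0.2
False
t 14.1 rack xy -0.1997 -0.0590 z 0.0420 F rack -0.2 0.4 -0.1
True
t 15.5 rack xy -0.1243 -0.0589 z 0.0411 F rack -0.1 0.2 -0.3
t 15.8 rack xy -0.1252 -0.0587 z 0.0407 F rack -0.8 0.2 0.3
```

View pics/p3.png

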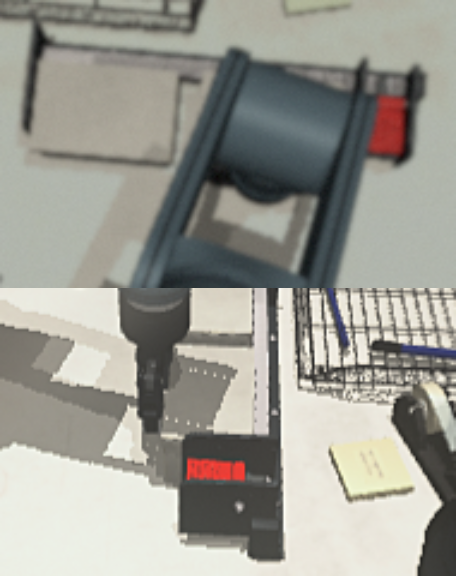

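The box stopped where predicted (tool at rack x -0.124), and the jaw is still open at its end stop. Next I close the jaw.

Run:
```python
from h import *
move_linear(W(-.16,-.059,.042),feed=.1)
move_linear(W(-.16,-.059,.17),feed=.2)
command_gripper(0.0)
move_to(W(-.060,-.186,.17),Q)
move_linear(W(-.060,-.186,.088),feed=.15);loc()
for i in range(4):
    print(move_linear(W(-.060,-.12,.088),feed=.03,max_force=18));loc()
```

```text
t 19.3 rack xy -0.0596 -0.1856 z 0.0889 F rack 0.9 -0.3 0.1
True
t 20.9 rack xy -0.0605 -0.1343 z 0.0879 F rack 0.1 -2.9 2.1
True
t 21.2 rack xy -0.0605 -0.1345 z 0.0879 F rack 0.0 -2.9 2.9
True
t 21.5 rack xy -0.0606 -0.1346 z 0.0879 F rack 0.3 -3.5 2.9
True
t 21.8 rack xy -0.0606 -0.1347 z 0.0879 F rack -1.2 -3.2 2.9
```

Run:
```python
from h import *
move_linear(W(-.060,-.143,.09),feed=.05)
move_linear(W(-.060,-.143,.2),feed=.15)
move_to([.24,-.45,.25],Q);loc()
hold(.3)
cv2.imwrite("pics/p4.png",np.vstack([cv2.resize(grab_frame("top")[130:250,205:395],None,fx=2.4,fy=2.4),cv2.resize(grab_frame("side")[170:300,205:395],None,fx=2.4,fy=2.4)]))
```

```text
t 24.6 rack xy -0.3601 -0.4699 z 0.2498 F rack 0.4 0.4 -0.5
```

View pics/p4.png

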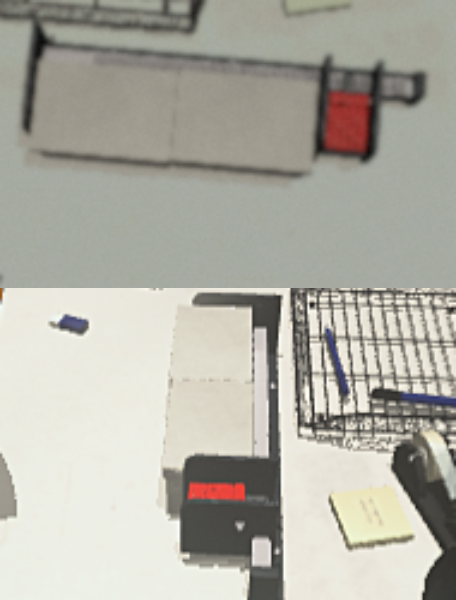

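Both boxes stand square, side by side against the bar, with the jaw snug on them and the paddle up. I'm handing the job in.

```bash
python3 -c "
from plant import *
print(sign_off())"
```

```text
the job is handed in; nothing more can be done
None
```

The loose box is filed against the bar beside the other one, the jaw is closed snugly on both with the paddle released, and I handed the job in at about 25 s; no verdict came back.

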